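# Butt a row of box-section offcuts against the fixture stop

### The job

The three short square-tube offcuts lying side by side in a row on the welding table are to be tacked together: slide the whole row along the table, as one block, until its leading tube is up against the long face of the flat stop bar (not the round stop post at the row's other end). The three must stay flat on the table all the way and never come apart, and be left lying side by side, in line and square to the bar, then let go.

Things in the scene. Friction and masses are not known exactly. Their poses are not given: they have to be found in the camera images.
- tube_mid: The middle one of three equal steel square-tube offcuts lying side by side in a row (40 mm wide, 80 mm long, 40 mm high, about 0.27 kg, wall 3 mm). Origin: centre of its underside, on the table. x is level, across the tube and along the row; y is along the tube; z is up. The row runs along world y within 20 degrees; gaps between tubes 1 to 4 mm, misalignments up to 3 mm and 2 degrees.
- tube_left: The same kind of tube (40 mm wide, 80 mm long, 40 mm high, about 0.27 kg, wall 3 mm), next to the middle one on its +x side (the robot's left, world +y). Origin: centre of its underside, on the table. x is level, across the tube and along the row; y is along the tube; z is up.
- tube_right: The same kind of tube (40 mm wide, 80 mm long, 40 mm high, about 0.27 kg, wall 3 mm), next to the middle one on its -x side (the robot's right, world -y). Origin: centre of its underside, on the table. x is level, across the tube and along the row; y is along the tube; z is up. Beyond the row's end away from the bar, 70 to 110 mm clear, stands a fixed round post, 30 mm in diameter, 50 mm high.
- stop_bar: Flat aluminium stop bar fixed to the table, 30 mm thick, 140 mm long, 50 mm high. Origin: centre of its underside. x is the level normal of its two long faces (each 15 mm from the origin), y is along its length, z up. It stands 70 to 110 mm clear of the row's left or right end, parallel to the tubes within 3 degrees and centred on the row within 10 mm. The fixed post stands at the other end.

How it is judged:
By the outcome, as a careful person would: the job done as asked, in the order asked, and still so for the second after the job is handed in, with the robot touching nothing.
It also fails if it takes over 29 s, if anything falls off the work surface, if the arm or the gripper's body presses on something with over 40 N, if the wrist force passes 120 N, or if a joint passes its speed limit or range.

### The arm

A 7-joint arm with a two-finger parallel gripper is mounted at the origin on the work surface. World frame = base frame: x ahead of the robot, y to its left, z up, the work surface at z = 0. Lengths are in mm, angles in rad, forces in N, time in s.
With the tool pointing down it reaches from about 400 to 875 mm from the base axis. Payload 4.4 kg.
Tool frame: the origin (TCP) lies between the finger pads; the fingertips stand 19 mm ahead of it and the grasp point (between the pads) is the TCP; z points along the fingers, x is the direction in which the jaws open and shut, and the axes are right-handed (so a half turn about z gives the same grasp; the last joint's range is limited). The gripper opens to 85 mm and grips with 20 to 120 N. Pads are 22 mm wide; open, the fingers measure 114 mm over their backs; the gripper's body (76 mm by 85 mm) begins 54 mm behind the grasp point. The pads swing forward as they close: fully open they stand 13 mm farther back than shut.
Start: joints at [-1.325, 0.628, 0.038, 1.517, -0.027, 0.996, -0.02], TCP at [199.379, 618.681, 250.313] pointing down, gripper open.
Joint ranges: [-3.06, 3.06], [-0.37, 2.12], [-1.25, 1.32], [0.18, 2.47], [-1.1, 4.24], [0.23, 1.98], [-2.94, 2.94]. Speed limits (rad/s): [2.57, 2.57, 3.14, 3.14, 3.14, 3.14, 3.14].

### API

Orientations are given as a unit quaternion [x, y, z, w].
In Python, from bench import manip, eyes, order gives the robot as it stands.
- The arm moves only by the shell command python3 -m pendant 'ROWS' [OPENING] [FORCE]. ROWS is JSON, a list of rows, each a list of 4 numbers: the shift along the tool's x, y, z in units of 30 mm (1.0 is 30 mm), then the turn about the tool's z in rad. In form: [[x, y, z, twist], ...]. A call has 1 to 8 rows; each row is the pose to reach, as a shift and turn from the pose commanded when the call began, along the tool's axes at that moment; what a row does not reach only later rows make up. A row lasts 1/8 s, in which the tool goes at most 62.5 mm and 10.7 degrees, less where a joint would pass 70% of its speed; a pose out of reach is approached as far as the arm can. A call with a gripper value outside its range is refused whole. OPENING is the gripper's target within -1 to 1 (shut at 1, half-way at 0, fully open at -1), set as the call begins (- or left out, the last holds). The fingers move at their own pace and stop on an object; FORCE is the grip in N (left out, the last holds). Time passes only in rows, so rows that repeat a pose let the fingers close. It gives the time, the measured TCP pose, the force and the opening at its end, in the units of the state.
- manip.state(): the state, without advancing time (a new reading comes with each control period).
- eyes.camera(name): name is "side" or "top"; returns a dict with "color" (480x640x3 uint8, red, green, blue), "K" (3x3 intrinsics, pixels), "R" (3x3) and "t" (3): a world point X has camera coordinates R X + t. Camera axes: x right, y down, z forward; pixel columns grow to the right and rows downward; lengths in mm; the calibration is good to about 2 mm. A picture is of the moment at which its call begins. There is no depth.
- order.finish_job(): hands the job in, once; it reports no verdict.
The state is a dict: "t": time; "joint_pos": joint angles; "qvel": joint speeds; "joint_torque": joint torques, N m; "position": TCP position; "orientation": TCP orientation; "force": force on the tool from outside, world axes, zero at the start; "moment": the same for the moment, N m; "finger_gap": finger opening in mm.
Only numpy, scipy, OpenCV 4.12 (cv2) and the standard library are available. Lean on these libraries where they do the work, as an engineer would, in place of code of your own. Each camera call takes 0.05 s, during which the arm holds its last target. There are 200 camera calls.

## Working session

There is one attempt and no reset: what is moved stays moved. The work goes in short steps, Python scripts to look and compute and a shell command to move; the robot and the scene stay as the last step left them, time stands still between calls to the robot, and variables do not carry over. Pictures are saved under pics/ and viewed, about 8 in all and at most 12, crops included, and the job is handed in when it is done.

```bash
ls; mkdir -p pics; python3 - <<'E'
from bench import manip, eyes
import cv2,numpy as np
print(manip.state())
for n in("top","side"):
    c=eyes.camera(n);cv2.imwrite(f"pics/{n}0.png",c["color"][:,:,::-1]);np.savez(f"{n}0.npz",**c)
    print(n,c["K"],c["R"],c["t"])
E
```

```text
pics
{'t': 0.0, 'joint_pos': array([-1.32481755,  0.62932506,  0.03842379,  1.51838541, -0.027004  ,
        0.99629175, -0.01999408]), 'qvel': array([ 0.00046423, -0.00094014, -0.00192508, -0.00077534, -0.00089502,
       -0.00057007,  0.00255565]), 'joint_torque': array([ 2.51039637e-06, -5.63406122e+01,  1.22614246e+00, -1.93452662e+01,
        1.09440248e-02,  1.04180185e-02, -3.96214219e-06]), 'position': array([199.16770639, 618.10941151, 249.39680645]), 'orientation': array([ 8.08311140e-01,  5.88754793e-01, -7.61738960e-04,  5.61143692e-04]), 'force': array([-0.04688071,  0.2249291 , -0.21100152]), 'moment': array([-0.02337248, -0.01429224,  0.01927949]), 'finger_gap': 85.55722018111359}
top [[505.95683406   0.         313.98478484]
 [  0.         505.95683406 249.71044445]
 [  0.           0.           1.        ]] [[ 0.01669844 -0.99970933 -0.01739042]
 [-0.98677316 -0.01367248 -0.16152952]
 [ 0.1612448   0.01985769 -0.98671464]] [-13.74954651 556.27185006 610.43952506]
side [[573.01164495   0.         326.2466063 ]
 [  0.         573.01164495 230.39776932]
 [  0.           0.           1.        ]] [[-0.79863656 -0.60179931 -0.00415173]
 [-0.33597258  0.45156527 -0.82656593]
 [ 0.49930158 -0.6587309  -0.5628246 ]] [439.79595467 226.27201901 401.00736903]
```

View pics/top0.png

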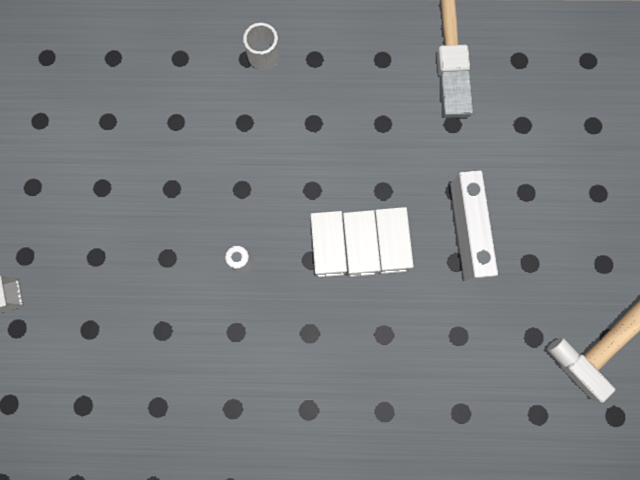

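View pics/side0.png

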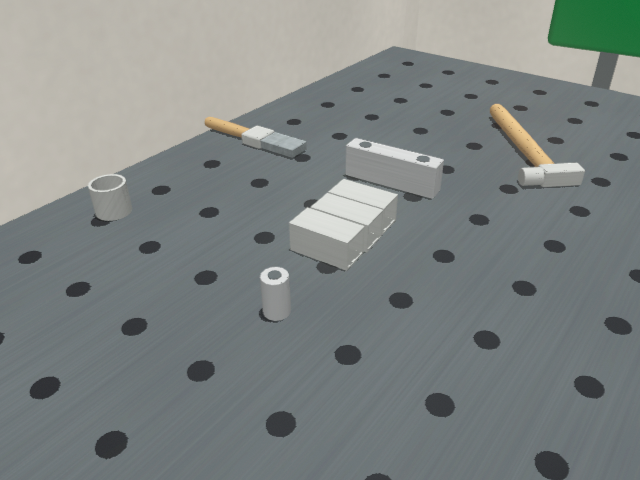

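The top view has +y on the left. The row spans columns 311–412, rows 208–276. The bar is to its right (459–496), so the push goes toward −y, and the post is on the left at (237,257). The side view agrees. Next I'll crop the images and measure.

```bash
cat > h.py <<'E'
import numpy as np,cv2
def ray(c,uv):
    d=c["R"].T@np.linalg.inv(c["K"])@np.array([uv[0],uv[1],1.]);o=-c["R"].T@c["t"];return o,d
def onz(c,uv,z):
    o,d=ray(c,uv);return o+d*(z-o[2])/d[2]
def tri(c1,u1,c2,u2):
    A=[];b=[]
    for c,u in((c1,u1),(c2,u2)):
        o,d=ray(c,u);d=d/np.linalg.norm(d);P=np.eye(3)-np.outer(d,d);A.append(P);b.append(P@o)
    return np.linalg.lstsq(np.vstack(A),np.hstack(b),rcond=None)[0]
E
python3 - <<'E'
import cv2,numpy as np
t=cv2.imread("pics/top0.png");s=cv2.imread("pics/side0.png")
a=cv2.resize(t[195:295,300:510],None,fx=3.8,fy=3.8,interpolation=cv2.INTER_CUBIC)
cv2.imwrite("pics/a.png",a)
b=cv2.resize(s[130:280,280:460],None,fx=4,fy=4,interpolation=cv2.INTER_CUBIC);cv2.imwrite("pics/b.png",b)
g=cv2.cvtColor(t,cv2.COLOR_BGR2GRAY)
for r in (225,240,255): print(r,g[r,305:420].tolist())
print(g[200:285,330].tolist());print(g[225,450:500].tolist())
E
```

```text
225 [124, 125, 125, 125, 123, 99, 160, 233, 252, 249, 249, 250, 251, 251, 250, 250, 249, 249, 250, 251, 251, 252, 253, 252, 251, 251, 252, 252, 254, 252, 250, 251, 253, 252, 251, 253, 255, 219, 112, 172, 235, 252, 250, 249, 250, 252, 252, 251, 251, 250, 249, 250, 251, 251, 252, 254, 252, 251, 252, 252, 253, 254, 252, 250, 252, 253, 252, 251, 253, 255, 219, 128, 204, 246, 251, 250, 250, 250, 252, 253, 250, 249, 249, 249, 250, 250, 250, 252, 253, 251, 250, 251, 251, 251, 253, 252, 250, 251, 252, 251, 250, 252, 245, 203, 126, 118, 124, 124, 123, 124, 124, 124, 124, 125, 124]
240 [125, 125, 126, 125, 126, 126, 96, 126, 228, 254, 252, 251, 251, 253, 254, 253, 252, 251, 251, 252, 252, 252, 254, 254, 255, 254, 253, 253, 252, 253, 254, 254, 254, 255, 255, 253, 255, 255, 233, 152, 128, 226, 255, 252, 251, 252, 253, 254, 254, 253, 252, 251, 251, 252, 253, 254, 255, 255, 254, 253, 254, 253, 253, 255, 255, 253, 254, 255, 253, 254, 255, 236, 171, 152, 229, 253, 251, 251, 252, 253, 254, 253, 252, 251, 250, 250, 251, 252, 253, 253, 254, 254, 252, 252, 251, 252, 253, 252, 252, 253, 252, 252, 253, 25
[... 602 characters left out ...]
, 124, 125, 125, 125, 125]
[127, 129, 129, 125, 129, 130, 127, 128, 127, 127, 119, 144, 246, 254, 251, 250, 250, 251, 251, 251, 251, 251, 251, 251, 251, 251, 251, 251, 251, 252, 252, 252, 252, 252, 252, 253, 253, 253, 253, 253, 254, 254, 255, 254, 255, 255, 255, 255, 255, 255, 255, 255, 255, 255, 255, 255, 255, 255, 255, 255, 255, 255, 255, 255, 255, 255, 255, 255, 255, 255, 255, 255, 211, 173, 254, 224, 151, 120, 125, 127, 126, 125, 126, 127, 125]
[122, 124, 124, 105, 71, 68, 98, 117, 115, 114, 114, 114, 115, 113, 113, 110, 124, 197, 239, 248, 247, 249, 248, 247, 247, 247, 247, 249, 250, 251, 249, 245, 242, 241, 242, 245, 246, 247, 251, 238, 189, 124, 120, 123, 124, 122, 123, 124, 124, 124]
```

View pics/a.png

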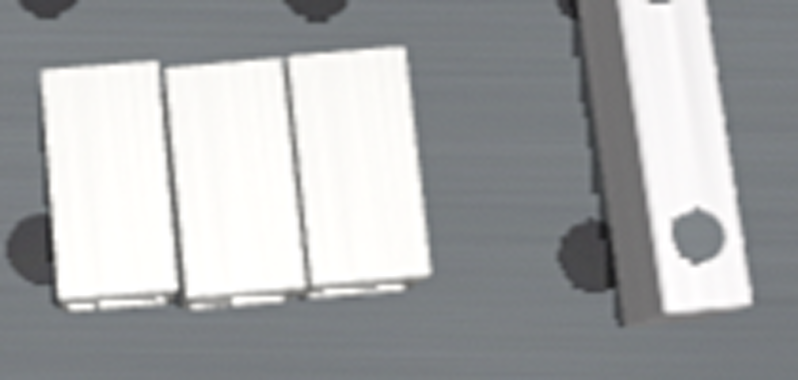

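View pics/b.png

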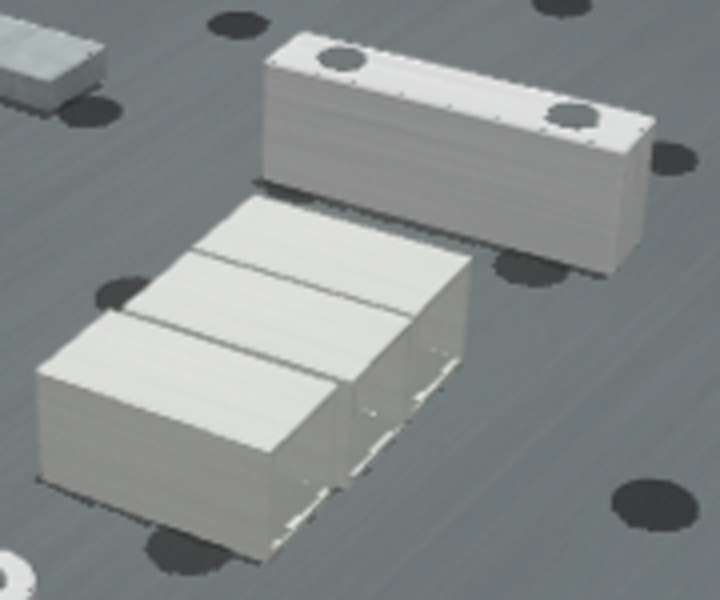

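The crops show three distinct tube tops, the right one a few mm further toward +x, and the bar's near face to the right of the row.

```bash
python3 - <<'E'
from h import *
T=dict(np.load("top0.npz"));S=dict(np.load("side0.npz"))
a=lambda x,y:((x+.5)/3.8-.5+300,(y+.5)/3.8-.5+195)
b=lambda x,y:((x+.5)/4-.5+280,(y+.5)/4-.5+130)
for n,p,q in(("L TL",(41,70),(38,372)),("L BL",(57,300),(270,450)),("R TR",(405,46),(258,196)),("R BR",(431,273),(470,258)),("bar BL",(665,314),(626,152)),("bar BR",(750,303),(655,118))):
    print(n,tri(T,a(*p),S,b(*q)).round(1))
for n,c in dict(L=[(41,70),(158,62),(178,292),(57,300)],M=[(165,68),(283,58),(305,288),(185,298)],R=[(287,56),(405,46),(431,273),(310,287)]).items():
    P=np.array([onz(T,a(*u),40)[:2] for u in c]);d=(P[0]+P[1]-P[2]-P[3])
    print(n,P.mean(0).round(1),"ang of long axis deg",np.degrees(np.arctan2(d[1],d[0])).round(2),P.round(1).tolist())
P=np.array([onz(T,u,50)[:2] for u in [(460,172),(482,171),(496,274),(474.5,277.5)]]);d=P[0]+P[1]-P[2]-P[3]
print("bar",P.mean(0).round(1),np.degrees(np.arctan2(d[1],d[0])),P.round(1).tolist())
print("post",onz(T,(237,257),50))
E
```

```text
L TL [6.062e+02 2.000e-01 3.880e+01]
L BL [525.9  -6.5  40.5]
R TR [ 616.3 -126.4   38.5]
R BR [ 537.3 -134.    38.5]
bar BL [ 523.1 -209.9   48.9]
bar BR [ 527.1 -238.4   48.7]
L [567.8 -23.5] ang of long axis deg 5.1 [[606.3, 0.4], [609.6, -40.2], [529.3, -47.7], [525.9, -6.5]]
M [569.4 -66.8] ang of long axis deg 5.22 [[607.5, -42.7], [611.6, -83.6], [531.3, -90.9], [527.3, -50.1]]
R [ 574.4 -109.3] ang of long axis deg 5.5 [[612.3, -85.0], [616.4, -125.9], [537.0, -133.7], [531.6, -92.6]]
bar [ 593.8 -216.3] 5.582656793031082 [[661.6, -195.2], [663.3, -224.0], [527.6, -236.6], [522.8, -209.4]]
post [544.74551909  93.52793921  50.        ]
```

Heights check out: about 39 mm for the tubes and 49 mm for the bar. Row and bar are both at about 5.5°. The push is about 80 mm along (0.096, −0.995), with both half-open fingers against the trailing tube. First I'll go above the start point.

```bash
python3 -m pendant '[[-3,3.5,0.5,0.15],[-5,5.5,1,0.3],[-7,7.5,1.5,0.48],[-9,9.5,2,0.66],[-10.5,12,2.5,0.84],[-12,14,3,1.0],[-13.5,15.6,3.3,1.162],[-15.2,17.6,3.3,1.162]]' 0 20
python3 -m pendant '[[0,0,0,0]]'
python3 - <<'E'
from bench import manip
import numpy as np
from scipy.spatial.transform import Rotation as R
s=manip.state();print(s["t"],s["position"],R.from_quat(s["orientation"]).as_matrix().round(3),s["finger_gap"],s["joint_pos"].round(2))
E
```

```text
t: 1.1
position: [454.0, 193.6, 174.8]
orientation: [0.999, 0.048, -0.0, 0.0]
force: [1.0, 0.8, 0.2]
finger_gap: 42.6
t: 1.23
position: [456.1, 189.0, 175.0]
orientation: [0.999, 0.043, 0.0, 0.002]
force: [-0.2, -0.1, 0.3]
finger_gap: 43.0
1.225 [456.05677313 188.99322069 175.01022899] [[ 0.996  0.086  0.001]
 [ 0.086 -0.996 -0.003]
 [ 0.001  0.003 -1.   ]] 42.98308619071311 [-0.67  0.54  0.31  2.03 -0.27  0.61 -0.09]
```

```bash
python3 -m pendant '[[1,1.9,0.5,-0.01],[2,3.8,1,-0.01],[2.8,5.2,1.6,-0.01],[3.02,5.84,2.2,-0.01],[3.02,5.84,2.8,-0.01],[3.02,5.84,2.8,-0.01]]'
python3 - <<'E'
from bench import manip,eyes
import cv2
from scipy.spatial.transform import Rotation as R
s=manip.state();print(s["t"],s["position"],R.from_quat(s["orientation"]).as_matrix().round(3)[:,0])
for n in("side","top"):
    c=eyes.camera(n);im=c["color"][:,:,::-1];cv2.imwrite(f"pics/{n}1.png",im)
E
```

```text
t: 1.98
position: [558.6, 32.0, 89.8]
orientation: [0.999, 0.055, -0.002, -0.001]
force: [-0.6, -0.2, 0.3]
finger_gap: 42.5
1.975 [558.57660393  31.96727077  89.81988768] [ 0.994  0.109 -0.004]
```

View pics/side1.png

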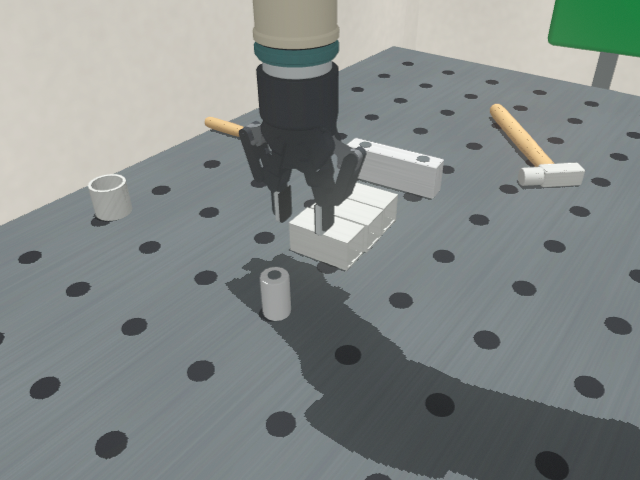

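The side view shows both fingers hanging level between the post (275,293) and the trailing tube (290–350, 185–262), clear of both. Next I'll settle and lower.

```bash
python3 -m pendant '[[0,0,0,0],[0,0,0.7,0],[0,0,1.4,0],[0,0,2.05,0],[0,0,2.05,0],[0,0,2.05,0]]'
python3 - <<'E'
from bench import manip
from scipy.spatial.transform import Rotation as R
import numpy as np
s=manip.state();x=R.from_quat(s["orientation"]).as_matrix()[:,0];p=s["position"]
print(s["t"],p,np.degrees(np.arctan2(x[1],x[0])),"u",p[0]*.995+p[1]*.096,"v",p[0]*.096-p[1]*.995,s["force"])
E
```

```text
t: 2.82
position: [561.0, 29.6, 30.3]
orientation: [0.999, 0.054, 0.0, 0.0]
force: [0.2, -1.3, 0.3]
finger_gap: 42.8
2.825 [561.02105482  29.62692653  30.34462762] 6.136344583990839 u 561.0601344885093 v 24.379229360864887 [ 0.22074195 -1.27874384  0.28949561]
```

```bash
python3 -m pendant '[[0,0.12,0.1,0.005],[0,0.24,0.1,0.01],[0,0.36,0.1,0.01],[0,0.46,0.1,0.01],[0,0.56,0.1,0.01],[0,0.66,0.1,0.01],[0,0.76,0.1,0.01],[0,0.86,0.1,0.01]]'
python3 -m pendant '[[0,0.1,0,0],[0,0.2,0,0],[0,0.3,0,0],[0,0.4,0,0],[0,0.5,0,0],[0,0.6,0,0],[0,0.7,0,0],[0,0.8,0,0]]'
python3 - <<'E'
from bench import manip,eyes
import cv2,numpy as np
from scipy.spatial.transform import Rotation as R
s=manip.state();x=R.from_quat(s["orientation"]).as_matrix()[:,0];p=s["position"]
print(s["t"],p,np.degrees(np.arctan2(x[1],x[0])),"u",p[0]*.995+p[1]*.096,"v",p[0]*.096-p[1]*.995,s["force"])
t=eyes.camera("top")["color"][:,:,::-1];q=eyes.camera("side")["color"][:,:,::-1]
a=cv2.resize(t[160:300,290:510],None,fx=2.5,fy=2.5,interpolation=cv2.INTER_CUBIC)
b=cv2.resize(q[130:290,260:480],(550,240*5//3-100),interpolation=cv2.INTER_CUBIC)
cv2.imwrite("pics/m.png",np.vstack([a,b])[:600])
E
```

```text
t: 3.82
position: [563.3, 4.4, 26.8]
orientation: [0.999, 0.049, -0.0, -0.0]
force: [0.2, 2.1, -0.4]
finger_gap: 42.7
t: 4.82
position: [565.7, -20.2, 26.9]
orientation: [0.999, 0.048, -0.0, -0.0]
force: [-0.8, 5.1, 1.1]
finger_gap: 42.8
4.825 [565.66512022 -20.16168152  26.85477857] 5.554977937827242 u 560.9012731879795 v 74.36472465621873 [-0.75684522  5.08638795  1.11900319]
```

View pics/m.png

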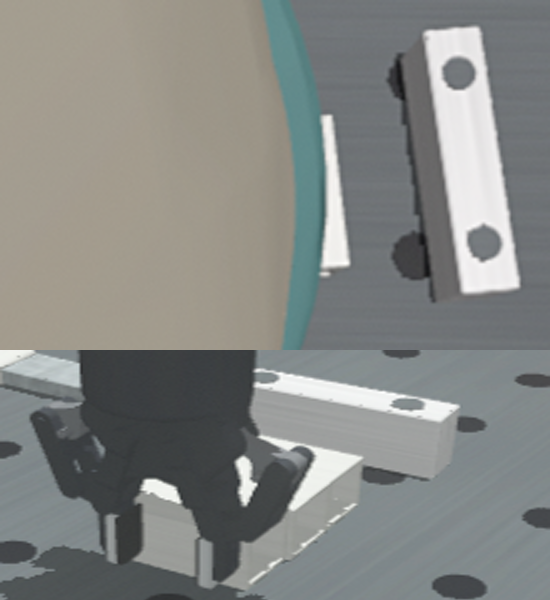

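The picture shows both fingertips flat on the trailing tube, with the row closed up and moving as one. The wrist reads 5 N. I'll continue.

```bash
python3 -m pendant '[[0,0.1,0,0],[0,0.2,0,0],[0,0.3,0,0],[0,0.4,0,0],[0,0.5,0,0],[0,0.6,0,0],[0,0.7,0,0],[0,0.8,0,0]]'
python3 -m pendant '[[0,0.1,0,0],[0,0.2,0,0],[0,0.3,0,0],[0,0.38,0,0],[0,0.44,0,0],[0,0.5,0,0],[0,0.55,0,0],[0,0.6,0,0]]'
python3 -m pendant '[[0,0.04,0,0],[0,0.08,0,0],[0,0.12,0,0],[0,0.16,0,0]]'
```

```text
t: 5.92
position: [568.0, -44.1, 26.8]
orientation: [0.999, 0.048, -0.0, -0.0]
force: [-1.2, 4.4, 1.1]
finger_gap: 42.7
t: 6.92
position: [569.7, -61.8, 26.8]
orientation: [0.999, 0.049, -0.0, -0.0]
force: [0.3, 3.4, -0.3]
finger_gap: 43.4
t: 7.42
position: [570.2, -66.7, 26.9]
orientation: [0.999, 0.048, -0.0, 0.0]
force: [-0.6, 4.1, -0.3]
finger_gap: 42.7
```

```bash
python3 -m pendant '[[0,0.04,0,0],[0,0.08,0,0],[0,0.12,0,0],[0,0.16,0,0]]'
python3 -m pendant '[[0,0.04,0,0],[0,0.08,0,0]]'
python3 - <<'E'
from bench import manip,eyes
import cv2,numpy as np
q=eyes.camera("side")["color"][:,:,::-1];t=eyes.camera("top")["color"][:,:,::-1]
cv2.imwrite("pics/n.png",cv2.resize(q[120:270,280:480],(800,600),interpolation=cv2.INTER_CUBIC))
print(manip.state()["force"])
E
```

```text
t: 7.92
position: [570.7, -71.4, 26.9]
orientation: [0.999, 0.048, -0.0, 0.0]
force: [-0.8, 4.6, 0.4]
finger_gap: 42.5
t: 8.18
position: [570.7, -71.9, 26.9]
orientation: [0.999, 0.049, -0.0, -0.001]
force: [-0.8, 9.2, 2.2]
finger_gap: 42.5
[-0.93050693  6.74824872  2.50980224]
```

View pics/n.png

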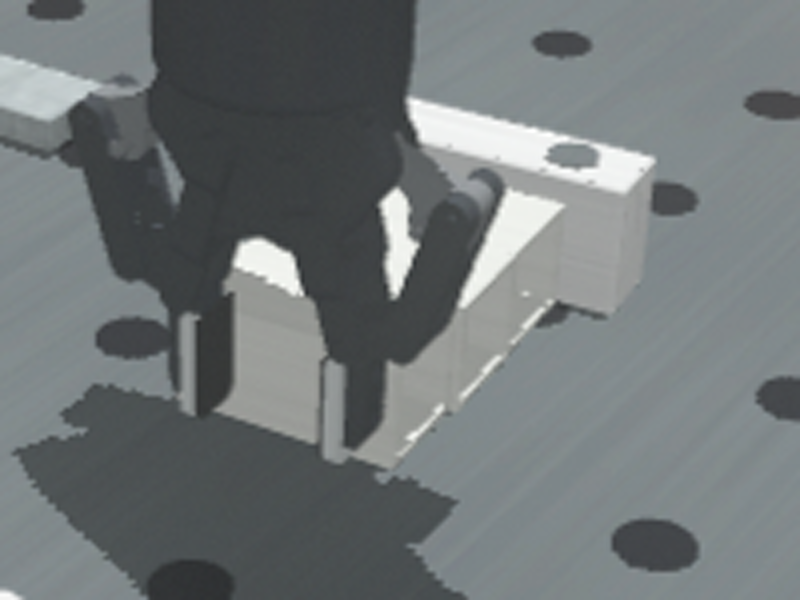

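The leading tube meets the bar near (560,200–300), the TCP has stalled and the force is rising. I'll press a little more to seat the row, back off and rise.

```bash
python3 -m pendant '[[0,0.04,0,0],[0,0.08,0,0],[0,0.12,0,0],[0,0.12,0,0]]'
python3 -m pendant '[[0,-0.1,0,0],[0,-0.2,0,0],[0,-0.4,0,0],[0,-0.7,0,0],[0,-0.7,0,0],[0,-0.7,-1.5,0],[0,-0.7,-3,0],[0,-0.7,-4,0]]'
python3 -m pendant '[[0,-1.8,-0.5,0],[0,-3.6,-0.5,0],[0,-5.4,-0.5,0],[0,-7,-0.5,0],[0,-7,-0.5,0],[0,-7,-0.5,0]]'
python3 - <<'E'
from bench import manip,eyes
import cv2,numpy as np
c=eyes.camera("top");np.savez("top2.npz",**c);t=c["color"][:,:,::-1]
cv2.imwrite("pics/o.png",cv2.resize(t[160:290,340:510],None,fx=4.5,fy=4.5,interpolation=cv2.INTER_CUBIC))
E
```

```text
t: 8.78
position: [570.3, -72.1, 26.9]
orientation: [0.999, 0.05, -0.001, -0.003]
force: [-1.3, 13.8, 4.7]
finger_gap: 42.9
t: 9.78
position: [570.0, -57.0, 149.0]
orientation: [0.999, 0.048, 0.001, 0.0]
force: [-0.1, 1.0, -0.8]
finger_gap: 43.0
t: 10.52
position: [549.0, 151.8, 161.9]
orientation: [0.999, 0.048, 0.0, 0.001]
force: [0.4, 0.1, 0.4]
finger_gap: 42.5
```

View pics/o.png

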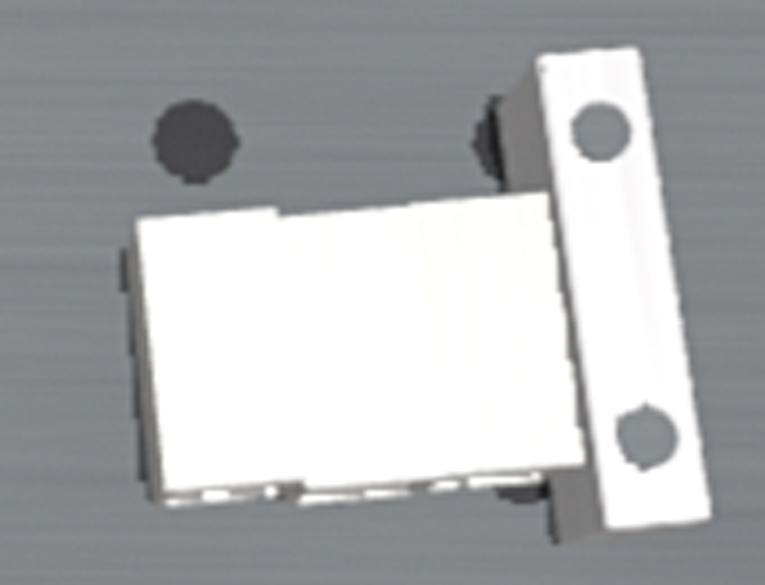

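The row is now closed up with no seams, and its leading face is along the bar. The left tube stands about 3 mm proud at its +x end, with a step at (275,207)/(280,217). I'll even it out by putting both fingers across the +x ends, then seat the row against the bar again.

```bash
python3 - <<'E'
from h import *
from bench import manip
from scipy.spatial.transform import Rotation as R
T=dict(np.load("top2.npz"))
a=lambda x,y:((x+.5)/4.5-.5+340,(y+.5)/4.5-.5+160)
th=np.radians(5.55);u=np.array([np.cos(th),np.sin(th)]);p=np.array([u[1],-u[0]])
for n,q in dict(L1=(137,218),L2=(275,207),M1=(280,217),M2=(410,207),R1=(412,204),R2=(548,193),L3=(162,490),L4=(300,480),R4=(583,464)).items():
    X=onz(T,a(*q),40)[:2];print(n,X.round(1),"u",(X@u).round(1),"v",(X@p).round(1))
tgt=655*u+187*p   # finger-centre 11 mm + clearance beyond ends; v 187
s=manip.state();Rm=R.from_quat(s["orientation"]).as_matrix();d=np.array([*tgt,110])-s["position"]
print(s["position"],s["joint_pos"].round(2),"tgt",tgt,"tool shift units",(Rm.T@d/30).round(2),np.degrees(np.arctan2(Rm[1,0],Rm[0,0])))
E
```

```text
L1 [614.  -78.3] u 603.6 v 137.3
L2 [ 617.8 -118.7] u 603.5 v 177.9
M1 [ 614.9 -120.1] u 600.3 v 179.1
M2 [ 618.3 -158.2] u 600.1 v 217.2
R1 [ 619.2 -158.8] u 601.0 v 217.9
R2 [ 623.  -198.6] u 600.9 v 257.9
L3 [533.7 -85.4] u 522.9 v 136.6
L4 [ 537.2 -125. ] u 522.6 v 176.4
R4 [ 543.  -206.2] u 520.5 v 257.7
[549.16185942 150.98177767 161.93137042] [-0.49  0.64  0.27  1.84 -0.25  0.69  0.02] tgt [ 670.01506257 -122.77546957] tool shift units [3.14 9.47 1.74] 5.4617325271468635
```

```bash
python3 -m pendant '[[0.3,1.4,0.2,0.18],[0.6,2.8,0.4,0.36],[0.9,4.2,0.6,0.54],[1.2,5.6,0.8,0.72],[1.5,7,1,0.9],[1.8,8.4,1.2,1.08],[2.31,9.47,1.5,1.26],[2.31,9.47,1.74,1.42]]'
python3 -m pendant '[[0,0,0,0.15],[0,0,0,0.15],[0,0,0,0.15]]'
cat > st.py <<'E'
from bench import manip
from scipy.spatial.transform import Rotation as R
import numpy as np
th=np.radians(5.55);u=np.array([np.cos(th),np.sin(th)]);p=np.array([u[1],-u[0]])
s=manip.state();m=R.from_quat(s["orientation"]).as_matrix();X=s["position"]
print(s["t"],X.round(1),"angx",np.degrees(np.arctan2(m[1,0],m[0,0])).round(2),"u",(X[:2]@u).round(1),"v",(X[:2]@p).round(1),s["force"].round(1),s["joint_pos"].round(2))
E
python3 st.py
```

```text
t: 11.58
position: [645.4, -130.4, 109.9]
orientation: [0.785, -0.619, 0.002, 0.001]
force: [-0.8, 0.8, 0.3]
finger_gap: 42.6
t: 11.95
position: [645.1, -124.5, 109.9]
orientation: [0.741, -0.671, 0.0, 0.0]
force: [0.7, -0.0, 1.3]
finger_gap: 42.7
11.95 [ 645.1 -124.5  109.9] angx -84.34 u 630.1 v 186.3 [ 0.7 -0.   1.3] [-0.2   0.9   0.63  1.62 -0.66  0.85 -0.77]
```

```bash
python3 -m pendant '[[0,0,0.8,0],[0,0,1.6,0],[0,0,2.4,0],[0,0,2.75,0],[0,0,2.75,0],[0,0.1,2.75,0],[0,0.2,2.75,0],[0,0.3,2.75,0]]'
python3 -m pendant '[[0,0.06,0,0],[0,0.1,0,0],[0,0.14,0,0],[0,0.18,0,0]]'
python3 -m pendant '[[0,0.04,0,0],[0,0.08,0,0],[0,0.12,0,0],[0,0.14,0,0]]'; python3 st.py
```

```text
t: 12.95
position: [636.5, -124.4, 27.8]
orientation: [0.741, -0.672, 0.0, -0.0]
force: [1.3, 0.3, -0.1]
finger_gap: 42.8
t: 13.45
position: [631.0, -124.9, 27.2]
orientation: [0.741, -0.672, 0.0, 0.0]
force: [0.5, -0.1, 0.6]
finger_gap: 42.6
t: 13.95
position: [627.0, -125.3, 27.2]
orientation: [0.741, -0.672, 0.0, -0.0]
force: [1.0, -0.8, -0.9]
finger_gap: 43.0
13.95 [ 627.  -125.3   27.2] angx -84.4 u 612.0 v 185.3 [ 1.  -0.8 -0.9] [-0.16  0.98  0.54  1.7  -0.75  0.68 -0.68]
```

```bash
python3 -m pendant '[[0,0.03,0,0],[0,0.06,0,0]]';python3 -m pendant '[[0,0.02,0,0],[0,0.02,0,0]]'; python3 - <<'E'
from bench import eyes
import cv2,numpy as np
q=eyes.camera("side")["color"][:,:,::-1]
cv2.imwrite("pics/q.png",cv2.resize(q[120:270,280:480],(800,600),interpolation=cv2.INTER_CUBIC))
E
python3 st.py
```

```text
t: 14.2
position: [625.4, -125.4, 27.2]
orientation: [0.741, -0.672, 0.0, -0.0]
force: [2.7, -0.2, -1.0]
finger_gap: 42.8
t: 14.45
position: [624.5, -125.5, 27.2]
orientation: [0.741, -0.672, 0.0, -0.0]
force: [2.6, 0.5, -0.7]
finger_gap: 42.6
14.5 [ 624.5 -125.5   27.2] angx -84.4 u 609.4 v 185.3 [ 2.2 -0.1 -1.2] [-0.16  0.98  0.54  1.71 -0.75  0.68 -0.68]
```

View pics/q.png

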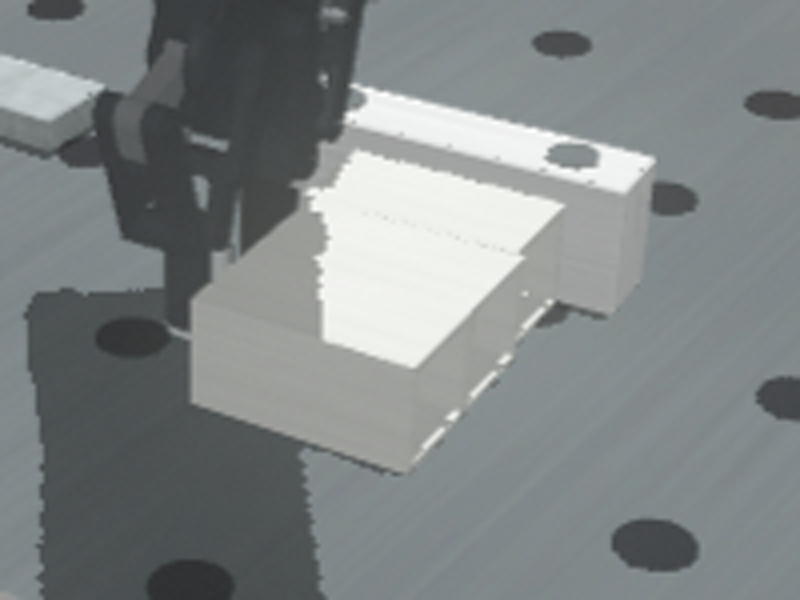

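The side view shows the left and middle tubes now flush at their ends, edge (415,367)→(525,257), with a tiny step to the right tube at (522,255). I'll retreat and measure from the top.

```bash
python3 -m pendant '[[0,-0.2,0,0],[0,-0.6,0,0],[0,-0.6,-1.5,0],[0,-0.6,-3.2,0],[-2,-0.6,-4,-0.18],[-4,-0.6,-4,-0.36],[-6,-0.4,-4,-0.54],[-7.5,0.5,-4,-0.72]]'
python3 -m pendant '[[-0.5,0,0,-0.18],[-0.5,0,0,-0.3]]'
python3 - <<'E'
from bench import manip,eyes
import cv2,numpy as np
c=eyes.camera("top");np.savez("top3.npz",**c);t=c["color"][:,:,::-1]
cv2.imwrite("pics/r.png",cv2.resize(t[160:290,340:510],None,fx=4.5,fy=4.5,interpolation=cv2.INTER_CUBIC))
E
python3 st.py
```

```text
t: 15.5
position: [588.5, 100.9, 147.2]
orientation: [0.932, -0.363, 0.001, -0.001]
force: [-0.1, 0.7, 0.3]
finger_gap: 42.1
t: 15.75
position: [575.9, 109.6, 147.3]
orientation: [0.975, -0.221, -0.001, -0.0]
force: [-0.4, -0.1, 0.3]
finger_gap: 42.8
15.8 [576.7 108.4 147.5] angx -25.44 u 584.5 v -52.1 [-0.3  0.  -0.1] [-0.49  0.71  0.42  1.8  -0.41  0.72 -0.29]
```

View pics/r.png

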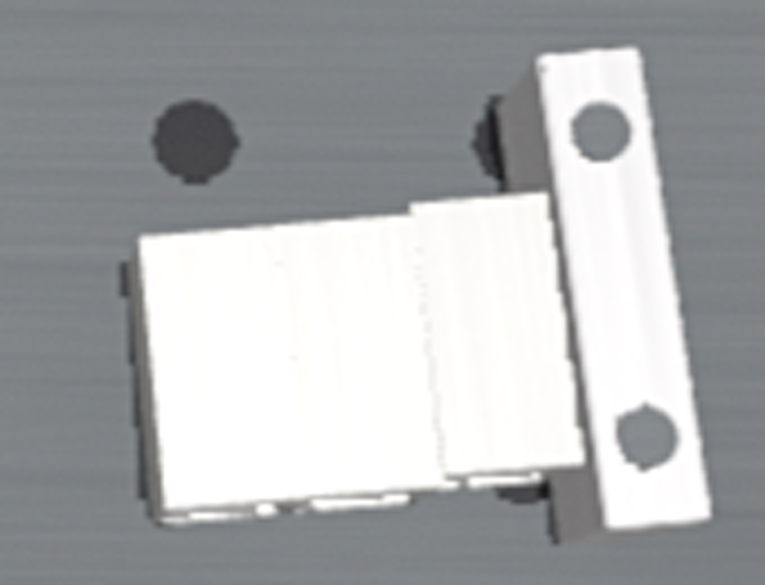

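The left and middle tubes are now flush, but I pushed them about 3 mm too far, so the right tube stands proud at (412,204). I'll bring it flush the same way, with one finger on the right tube and the other on the L/M ends, stopping at the same TCP u of 609.4.

```bash
python3 -m pendant '[[1,1.2,0,0.17],[2.1,2.5,0,0.34],[3.2,3.9,0,0.52],[4.3,5.3,0.2,0.69],[5.3,6.5,0.6,0.86],[5.55,6.82,1.25,1.03],[5.55,6.82,1.25,1.03],[5.55,6.82,1.25,1.03]]'; python3 st.py
```

```text
t: 16.8
position: [637.2, -148.4, 109.9]
orientation: [0.739, -0.674, -0.0, -0.0]
force: [0.5, 1.2, 0.0]
finger_gap: 42.5
16.8 [ 637.2 -148.4  109.9] angx -84.78 u 619.9 v 209.4 [0.5 1.2 0. ] [-0.17  0.89  0.64  1.63 -0.67  0.85 -0.73]
```

```bash
python3 -m pendant '[[0,0,0.8,-0.007],[0,0,1.6,-0.007],[0,0,2.4,-0.007],[0,0,2.75,-0.007],[0,0.06,2.75,-0.007],[0,0.13,2.75,-0.007],[0,0.18,2.75,-0.007],[0,0.22,2.75,-0.007]]'
python3 -m pendant '[[0,0.04,0,0],[0,0.08,0,0],[0,0.1,0,0],[0,0.1,0,0]]'; python3 st.py
```

```text
t: 17.8
position: [630.4, -150.3, 27.8]
orientation: [0.74, -0.673, 0.0, -0.0]
force: [-0.4, -0.3, 0.3]
finger_gap: 42.4
t: 18.3
position: [627.5, -150.6, 27.3]
orientation: [0.74, -0.673, 0.0, -0.0]
force: [2.2, 0.3, 0.1]
finger_gap: 42.4
18.3 [ 627.5 -150.6   27.3] angx -84.57 u 610.0 v 210.5 [2.2 0.3 0.1] [-0.12  0.99  0.55  1.68 -0.75  0.7  -0.65]
```

```bash
python3 -m pendant '[[0,0.02,0,0],[0,0.02,0,0]]'; python3 st.py
python3 -m pendant '[[0,-0.2,0,0],[0,-0.6,0,0],[0,-0.6,-1.5,0],[0,-0.6,-3.2,0],[-2,-0.2,-4,-0.18],[-4,0.4,-4,-0.36],[-6,1,-4,-0.54],[-7.8,1.7,-4,-0.72]]'
python3 -m pendant '[[-0.5,0,0,-0.18],[-0.5,0,0,-0.36]]'
python3 - <<'E'
from bench import manip,eyes
import cv2,numpy as np
c=eyes.camera("top");np.savez("top4.npz",**c);t=c["color"][:,:,::-1]
cv2.imwrite("pics/w.png",cv2.resize(t[160:290,340:510],None,fx=4.5,fy=4.5,interpolation=cv2.INTER_CUBIC))
E
python3 st.py
```

```text
t: 18.55
position: [626.9, -150.6, 27.3]
orientation: [0.74, -0.673, 0.0, -0.0]
force: [3.1, -1.1, 0.1]
finger_gap: 42.9
18.55 [ 626.9 -150.6   27.3] angx -84.58 u 609.4 v 210.5 [ 3.1 -1.1  0.1] [-0.12  0.99  0.55  1.68 -0.75  0.7  -0.65]
t: 19.55
position: [553.4, 80.0, 147.2]
orientation: [0.931, -0.366, 0.0, -0.0]
force: [0.7, 0.6, -0.1]
finger_gap: 42.7
t: 19.8
position: [541.8, 90.4, 147.0]
orientation: [0.981, -0.192, -0.001, -0.0]
force: [0.1, -0.6, 0.6]
finger_gap: 42.6
19.85 [542.7  89.1 147.3] angx -21.96 u 548.8 v -36.2 [0.7 0.  0.3] [-0.47  0.66  0.4   1.9  -0.41  0.66 -0.2 ]
```

View pics/w.png

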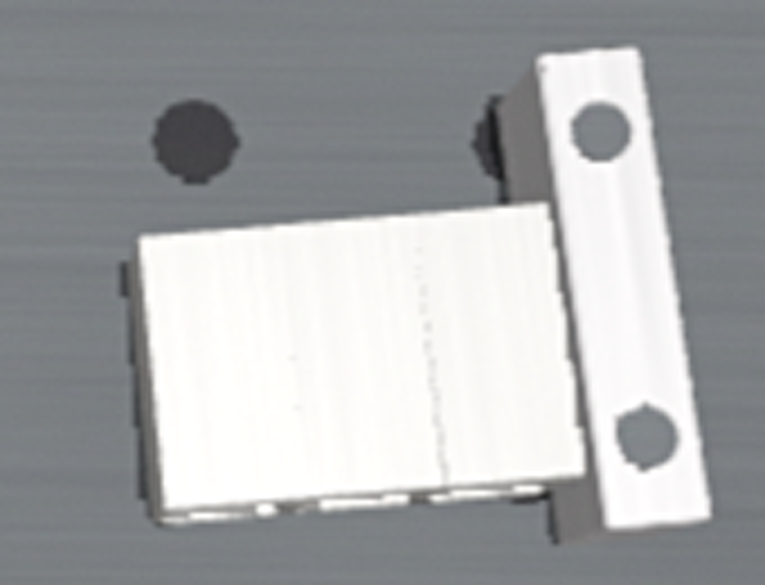

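The last picture shows the three tube ends in one line from (138,237) to (548,204), with only a hairline seam. The leading face is still against the bar at (548,204)–(583,475). The arm is well clear, so I'm handing in.

```bash
python3 - <<'E'
from h import *
T=dict(np.load("top4.npz"));th=np.radians(5.55);u=np.array([np.cos(th),np.sin(th)]);p=np.array([u[1],-u[0]])
for q in((138,237),(415,215),(548,204),(583,475),(162,510)):
    X=onz(T,((q[0]+.5)/4.5+339.5,(q[1]+.5)/4.5+159.5),40)[:2];print((X@u).round(1),(X@p).round(1))
from bench import order
print(order.finish_job())
E
```

```text
597.9 137.0
597.6 218.4
597.6 257.5
517.3 257.3
517.2 136.0
the job is handed in; nothing more can be done
None
```

The row is up against the stop bar, in line and square to it, and I handed the job in at about 20 s with the arm well clear.

**What I did:** I pushed the row about 80 mm along the bar's normal, with both half-open fingers on the trailing tube. It stalled at the bar, and I seated it with about 14 N. The left tube then stood about 3 mm proud at its end, so I nudged the tube ends flush with the fingers. The first nudge went about 3 mm too far and left the right tube proud, so a second nudge brought that one level too.

**Last checks, from the top camera:**
- **In line:** the +x ends of the tubes agree within about 0.3 mm.
- **Square to the bar:** the leading face reads 257.5 and 257.3 mm at its two ends, measured along the push direction. The bar's face is at about 258 mm, within the camera calibration's 2 mm.
- **Together:** the row measures about 121 mm against 120 mm for three tubes touching. One hairline seam shows, which I judge to be well under 1 mm.

**Not done:** I did not push the row against the bar again after the sideways nudges. The picture shows its leading face within about 0.3 mm of where it was seated.

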